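# Change the sensor cartridge of the ion analyser

### The arm

A 7-joint arm with a two-finger parallel gripper is mounted at the origin on the work surface. World frame = base frame: x ahead of the robot, y to its left, z up, the work surface at z = 0. Lengths are in m, angles in rad, forces in N, time in s.
With the tool pointing down it reaches from about 0.4 to 0.85 m from the base axis. Payload 10.4 kg.
Tool frame: the origin (TCP) lies at the very end of the fingers, on their centre line; the grasp point (between the pads) lies 19 mm behind it; z points along the fingers, y is the line along which they close (so a half turn about z gives the same grasp; the last joint's range is limited). The gripper opens to 85 mm and grips with 20 to 120 N. Pads are 22 mm wide; open, the fingers measure 114 mm over their backs; the gripper's body (76 mm by 85 mm) begins 54 mm behind the grasp point. The pads swing forward as they close: fully open they stand 13 mm farther back than shut.
Start: joints at [-1.28, 0.332, -0.065, 1.46, 0.022, 1.35, -0.088], TCP at [0.193, 0.595, 0.231] pointing down, gripper open.
Joint ranges: [-2.6, 2.6], [-0.5, 2.12], [-1.47, 1.34], [0.16, 2.42], [-1.27, 4.41], [0.06, 2.06], [-2.6, 2.6]. Speed limits (rad/s): [2.22, 2.22, 2.79, 2.79, 3.14, 3.14, 3.14].

### API

Orientations are given as a unit quaternion [x, y, z, w].
In Python, from workcell import * gives the robot as it stands.
- The arm moves only by the tool step_arm, never from a script. Its argument "commands" is one flat list of numbers, 7 for each row, row after row: the finger opening in mm, from 0 to 85.4, then the shift along the world's x, y, z as a fraction of full scale, then the turn, a rotation vector about the world's x, y, z as a fraction of full scale. A call has exactly 10 rows; each row is the pose to reach, as a shift and turn from the pose commanded when the call began, turning the shorter way round; what a row does not reach only later rows make up. Full scale, the value 1, is 0.6 m for a shift and pi rad for a turn. A row lasts 1/8 s, in which the tool goes at most 62.5 mm and 10.7 degrees, less where a joint would pass 70% of its speed; a pose out of reach is approached as far as the arm can. A call with a number of a shift or a turn outside -1 to 1 is refused whole. A call with a gripper value outside its range is refused whole. The fingers move at their own pace and stop on an object; "squeeze" is the grip in N (left out, the last holds). Time passes only in rows, so rows that repeat a pose let the fingers close, or fill a call up. It gives the time, the measured TCP pose, the force, the opening and the grip force at its end, in the units of the state.
- get_obs(): the state, without advancing time (a new reading comes with each control period).
- camera(name): name is "scene" or "top"; returns the picture (400x640x3 uint8, red, green, blue); there is no depth.
- camera_params(name): a dict with "mtx" (3x3 intrinsics, pixels), "extrinsics" (4x4, takes a point from world to camera coordinates). Camera axes: x right, y down, z forward; pixel columns grow to the right and rows downward; lengths in m; the calibration is good to about 2 mm. A picture is of the moment at which its call begins. camera_params takes no time and is no camera call.
- hand_in(): hands the job in; it is judged then, once.
The state is a dict: "clock": time; "joint_pos": joint angles; "joint_velocities": joint speeds; "tau": joint torques, N m; "position": TCP position; "ee_rot": TCP orientation; "ft_force": force on the tool from outside, world axes, zero at the start; "torque": the same for the moment, N m; "grip_width": opening from 0.0 (shut) to 1.0 (fully open); "grasp_force": force on a finger pad.
Only numpy, scipy, OpenCV 4.12 (cv2) and the standard library are available. Lean on these libraries where they do the work, as an engineer would, in place of code of your own. Each camera call takes 0.05 s, during which the arm holds its last target. There are 200 camera calls.

### The job

Change the cartridge in the analyser: push the old one down so that its catch lets it up, lift it out and set it down in the steel tray without dropping it, then put the new one into the bay and push it down until the catch holds it. Push gently, no harder than the catch needs, and leave everything else on the bench as it is.

Things in the scene. Friction and masses are not known exactly. Their poses are not given: they have to be found in the camera images.
- analyser: White bench-top ion analyser, 240 (x) x 220 (y) x 105 mm high, fixed to the bench; origin at the centre of its underside, x axis towards its rear. Flat deck at 105 mm; along the rear edge (from x = +45 mm) a sloping grey panel with display and keys that rises to 140 mm. One cartridge bay opens in the deck at x = -30 mm, y = 0.
- bay (a point): Centre of the bay's mouth, at deck level; axes as the analyser's. The well is 43 (x) x 27 mm (y): 1.5 mm play on each side of a cartridge, with a 4 mm 45 degree lead-in round the mouth. In it a sprung carriage carries the cartridge. Carriage up: its face is 43 mm below the deck, a cartridge stands 29 mm proud. Held by the catch: 12 to 18 mm proud, hooked by jaws, cannot be lifted out.
- carriage (a joint): How far the carriage is down, m: 0 up and free, about 0.014 caught. Push-push catch: push to the solid end stop (about 0.022) and let go; each push changes it from up to caught or from caught to up. It changes only in the last 1 mm before the stop, and these depths differ up to 2.8 mm either way from bay to bay: feel for it. Spring 4 N at the top, 8.6 N at the end; over 22 N damages a cartridge.
- old_cartridge: The old cartridge, at the start held down in the bay. Grey plastic block 40 (x) x 24 (y) x 72 mm high, 90 g, flat top, labels on its two wide sides, a groove across each narrow side 8 to 16 mm above its foot. Origin at the centre of its underside, z up. It fits the bay either way round.
- old_cartridge_mid (a point): Centre of the old cartridge's body, 36 mm above its underside.
- new_cartridge: The new cartridge, the same shape, size and mass, standing upright on the bench beside the analyser. Origin at the centre of its underside, z up, x along its 40 mm side.
- tray: Open steel tray 170 (x) x 140 (y) x 30 mm, walls and floor 4 mm, fixed, on the other side of the analyser from the new cartridge. Origin at the centre of its underside.
- amber_bottle: Amber reagent bottle with red cap, 74 mm across, 170 mm high; bystander. Origin at the centre of its underside, as for all bystanders.
- clear_bottle: Clear reagent bottle with white cap, 74 mm across, 180 mm high; bystander.
- stopper_jar: Glass jar with stopper, 72 mm across, 102 mm high; bystander.
- beaker: Glass beaker, 64 mm across, 75 mm high; bystander.
- vial: Small amber vial with black cap, 24 mm across, 45 mm high; bystander.
- lab_spatula: Steel spatula, 160 mm long, lying on the bench; bystander.
- dish: Shallow white dish, 80 mm across, 16 mm high; bystander.

How it is judged:
By the outcome, as a careful person would: the job done as asked, in the order asked, and still so for the second after the job is handed in, with the robot touching nothing.
It also fails if it takes over 72 s, if anything falls off the work surface, if the arm or the gripper's body presses on something with over 40 N, if the wrist force passes 120 N, or if a joint passes its speed limit or range.

## Working session

There is one attempt and no reset: what is moved stays moved. The work goes in short steps, Python scripts to look and compute and a tool call to move; the robot and the scene stay as the last step left them, time stands still between calls to the robot, and variables do not carry over. Pictures are saved under pics/ and viewed, at most 12 in all, crops included, and the job is handed in when it is done.

Besides the shell and the picture viewer there is one more tool, called after "Call:" by a JSON object that holds its "op" and its "data". step_arm: Moves the arm, as the interface text tells. Its arguments: {"type":"object","properties":{"commands":{"type":"array","items":{"type":"number"}},"squeeze":{"type":"number"}},"required":["commands"]}

```bash
mkdir -p pics
python3 - <<'E'
from workcell import *
import cv2,numpy as np
np.set_printoptions(precision=4,suppress=True)
for n in("scene","top"):
    cv2.imwrite(f"pics/{n}0.png",cv2.cvtColor(camera(n),cv2.COLOR_RGB2BGR))
    p=camera_params(n);print(n,p["mtx"],p["extrinsics"])
o=get_obs();print(o)
E
```

```text
scene [[395.113    0.     320.9106]
 [  0.     395.113  197.855 ]
 [  0.       0.       1.    ]] [[-0.6491  0.7605 -0.0194  0.3846]
 [ 0.4359  0.3509 -0.8287 -0.1508]
 [-0.6235 -0.5464 -0.5593  1.5255]
 [ 0.      0.      0.      1.    ]]
top [[503.2639   0.     320.8313]
 [  0.     503.2639 194.826 ]
 [  0.       0.       1.    ]] [[ 0.0163 -0.9999 -0.0031 -0.0452]
 [-0.9925 -0.0158 -0.1215  0.569 ]
 [ 0.1215  0.0051 -0.9926  1.5521]
 [ 0.      0.      0.      1.    ]]
{'clock': 0.1, 'joint_pos': array([-1.2796,  0.3328, -0.0647,  1.4609,  0.0216,  1.3499, -0.0885]), 'joint_velocities': array([ 0.0006, -0.    , -0.0002, -0.0026, -0.001 , -0.0018,  0.0007]), 'tau': array([  0.0007, -62.6748,   0.0488, -39.2429,   0.0162,   0.0069,
        -0.    ]), 'position': array([0.1928, 0.5942, 0.2306]), 'ee_rot': array([ 0.1562,  0.9877, -0.0006, -0.0001]), 'ft_force': array([0.1989, 0.133 , 0.5519]), 'torque': array([-0.0118,  0.0256,  0.0126]), 'grasp_force': 0.0, 'grip_width': 0.9995457172982096}
```

View pics/scene0.png

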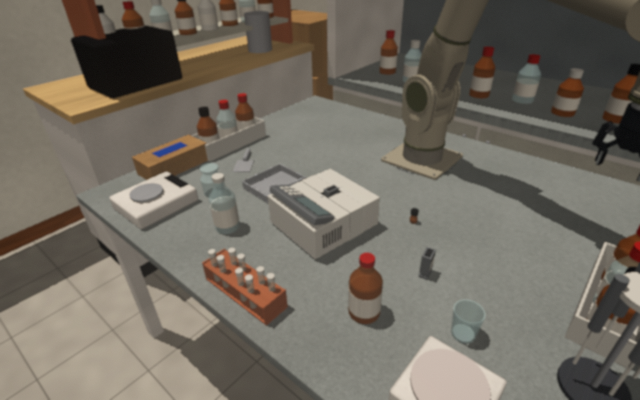

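View pics/top0.png

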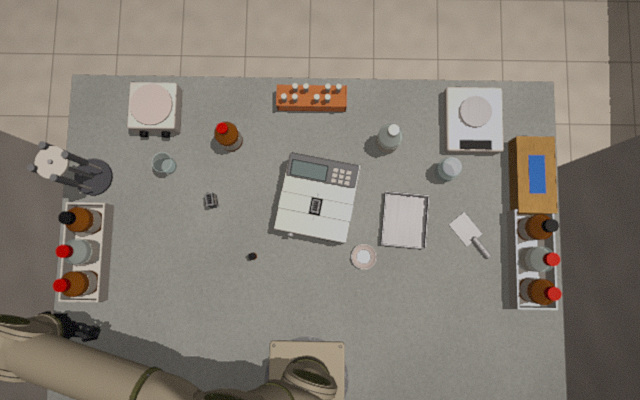

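The top view shows the bay with the old cartridge at about (316,207), the new one at (210,200), the tray at (405,221), the vial at (252,256) and the dish at (364,257). Next I'll zoom in to measure them.

```bash
cat > h.py <<'E'
import cv2,numpy as np
from workcell import *
np.set_printoptions(precision=4,suppress=True)
def ray(n,uv,z):
    p=camera_params(n);E=p["extrinsics"];R,t=E[:3,:3],E[:3,3]
    c=-R.T@t;d=R.T@np.linalg.inv(p["mtx"])@np.array([*uv,1.]);return c+d*(z-c[2])/d[2]
def proj(n,X):
    p=camera_params(n);q=p["mtx"]@(p["extrinsics"]@np.array([*X,1.]))[:3];return q[:2]/q[2]
def grab(n):return cv2.cvtColor(camera(n),cv2.COLOR_RGB2BGR)
def crop(im,u,v,w,h,s):return cv2.resize(im[v:v+h,u:u+w],None,fx=s,fy=s,interpolation=cv2.INTER_CUBIC)
E
python3 - <<'E'
from h import *
t=cv2.imread("pics/top0.png");s=cv2.imread("pics/scene0.png")
a=crop(t,268,148,100,100,4);b=crop(t,190,180,40,40,10)
c=crop(s,262,160,130,100,4)[:, :400];d=crop(s,405,240,40,50,8)
c=crop(s,300,165,60,50,6);
m=np.zeros((800,800,3),np.uint8);m=np.zeros((600,800,3),np.uint8)
m[:400,:400]=a;m[:400,400:]=b;m=m[:600]
m[400:600,:240]=crop(s,300,170,60,50,4);m[400:600,250:410]=crop(s,408,240,40,50,4)
m[400:600,420:800]=crop(t,375,185,95,50,4)
cv2.imwrite("pics/c1.png",m)
E
```

```text
(no output)
```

View pics/c1.png

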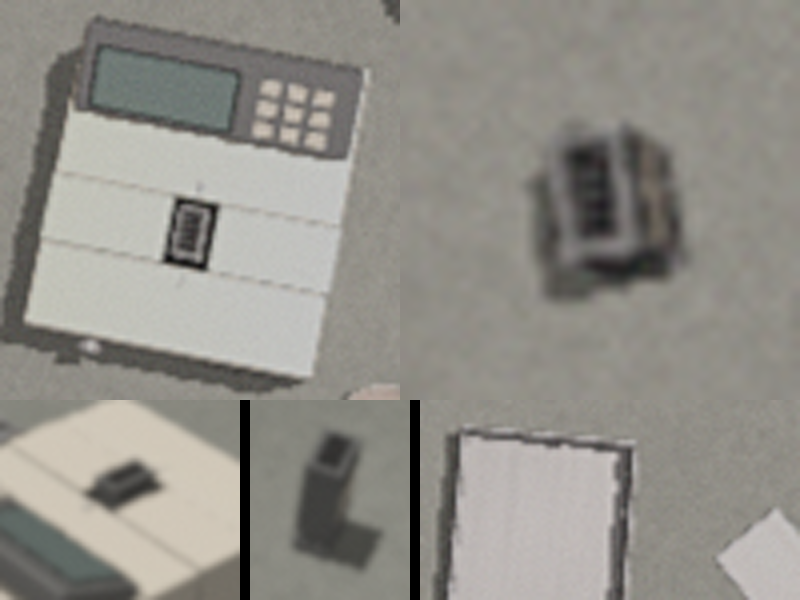

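Run:
```python
from h import *
t=cv2.imread("pics/top0.png");s=cv2.imread("pics/scene0.png")
g=cv2.cvtColor(t,cv2.COLOR_BGR2GRAY)
def rect(mask,n,z,off):
    cs,_=cv2.findContours(mask.astype(np.uint8),cv2.RETR_EXTERNAL,cv2.CHAIN_APPROX_NONE)
    c=max(cs,key=cv2.contourArea).reshape(-1,2)+np.array(off)
    P=np.array([ray(n,p,z)[:2] for p in c]);r=cv2.minAreaRect((P*1000).astype(np.float32));return r,cv2.boxPoints(r)
# deck (fill includes bay)
m=g[148:248,268:368]>185
r,b=rect(m,"top",.105,(268,148));print("deck",r,b)
m=g[190:222,302:332]<110
r,b=rect(m,"top",.105,(302,190));print("bay",r,b)
m=(g[185:255,370:440]>165)
r,b=rect(m,"top",.006,(370,185));print("tray",r,b)
print("vals",g[195:220:2,308:325])
print("new top",ray("top",(209.7,199.3),.072))
gs=cv2.cvtColor(s,cv2.COLOR_BGR2GRAY)
# new: scene top-face centre in crop (335,452)->
print("new top scene",ray("scene",(408+(335-250)/4,240+(452-400)/4),.072))
for c in [(155,13.5),(155,13)]:pass
C=[(555,135),(625,130),(640,245),(570,260)]
print("newcorners",*[ray("top",(190+(x-400)/10,180+y/10),.072)[:2] for x,y in C])
print(g[188:214,200:222])
```

```text
deck ((552.242919921875, -25.275802612304688), (216.62527465820312, 100.11581420898438), 80.23127746582031) [[ 484.5333 -123.5246]
 [ 583.1974 -140.5114]
 [ 619.9526   72.973 ]
 [ 521.2884   89.9598]]
bay ((526.8585815429688, -20.352298736572266), (32.41888427734375, 50.9253044128418), 79.67379760742188) [[498.9028 -31.735 ]
 [549.0032 -40.8634]
 [554.8144  -8.9696]
 [504.7139   0.1588]]
tray ((495.3855895996094, -297.89788818359375), (123.53158569335938, 161.00157165527344), 85.4493179321289) [[ 410.238  -353.082 ]
 [ 570.732  -365.856 ]
 [ 580.5331 -242.7138]
 [ 420.0392 -229.9398]]
vals [[186 191 192 193 196 195 196 197 196 170 178 192 193 195 193 192 194]
 [188 187 186 144  98 102 124 144 149 160 172 192 199 200 195 197 195]
 [193 197 187 122  54 101 118 116  98  78  57  50  43  55  96 160 175]
 [196 198 158  81 109 116  82  70  76  89 103 135  87  36 134 186 196]
 [196 200 139  45 114 104  71  64  52  61 119 129  73  53 166 196 194]
 [197 178 108  74 108  85  64  56  53  73 121 106  47  97 183 197 194]
 [199 146  63 122 115  81  65  51  57 101 145 101  52 150 189 197 194]
 [184 
[... 2282 characters left out ...]
0  43  44  36  50  50  66 107
  116 134 140 143]
 [140 143 145 141 109  85  83  85  85  72  52  46  43  58  64  65  81 123
  141 139 143 141]
 [142 142 142 144 107  84  85  85  84  83  84  82  87 119 134 132 130 142
  142 142 146 144]
 [142 140 141 141 113  89  91  86  90 118 134 136 129 145 144 145 144 139
  142 146 150 142]
 [147 138 143 142 139 129 126 128 133 138 146 150 149 143 144 144 137 139
  142 147 151 145]
 [145 142 138 147 144 147 145 144 145 145 143 144 146 144 141 144 140 143
  145 148 146 144]
 [145 144 144 144 141 145 144 144 148 142 146 142 146 142 140 145 146 147
  143 140 140 138]
 [146 144 142 142 140 144 142 141 140 143 145 147 142 141 143 141 142 144
  138 139 141 146]]
```

Run:
```python
from h import *
t=cv2.imread("pics/top0.png");s=cv2.imread("pics/scene0.png")
def fr(c,yaw,x,y,z):
    a=np.radians(yaw);return (c[0]+x*np.cos(a)-y*np.sin(a),c[1]+x*np.sin(a)+y*np.cos(a),z)
bay=(.5269,-.0204);new=(.5465,.3070);K=4
def box(c,yaw,hx0,hx1,hy,z):return [fr(c,yaw,x,y,z) for x,y in((hx0,-hy),(hx1,-hy),(hx1,hy),(hx0,hy))]
polys=[box(bay,-10,-.0255,.0255,.0175,.105),box(bay,-10,-.09,.075,.11,.105),box(new,9.5,-.02,.02,.012,.072),box(new,9.5,-.02,.02,.012,0)]
def draw(im,n,u,v,w,h,k):
    o=crop(im,u,v,w,h,k)
    for P in polys:
        q=np.array([(proj(n,X)-[u,v]+.5)*k for X in P]).astype(np.int32);cv2.polylines(o,[q],1,(0,0,255),1)
    return o
m=np.zeros((600,800,3),np.uint8)
m[:400,:400]=draw(t,"top",268,148,100,100,4);m[:300,400:800]=draw(t,"top",190,180,50,38,8)[:300]
m[300:600,400:800]=draw(s,"scene",405,238,50,50,8)[50:350]
m[400:600,:400]=draw(s,"scene",280,168,100,50,4)
cv2.imwrite("pics/c2.png",m)
for n,p in dict(vial=(252,256),dish=(364,257),amber=(228,130),clear=(390,135)).items():print(n,ray("top",p,.03)[:2])
```

```text
vial [0.3747 0.1753]
dish [ 0.3773 -0.1737]
amber [0.7754 0.2657]
clear [ 0.7671 -0.2547]
```

View pics/c2.png

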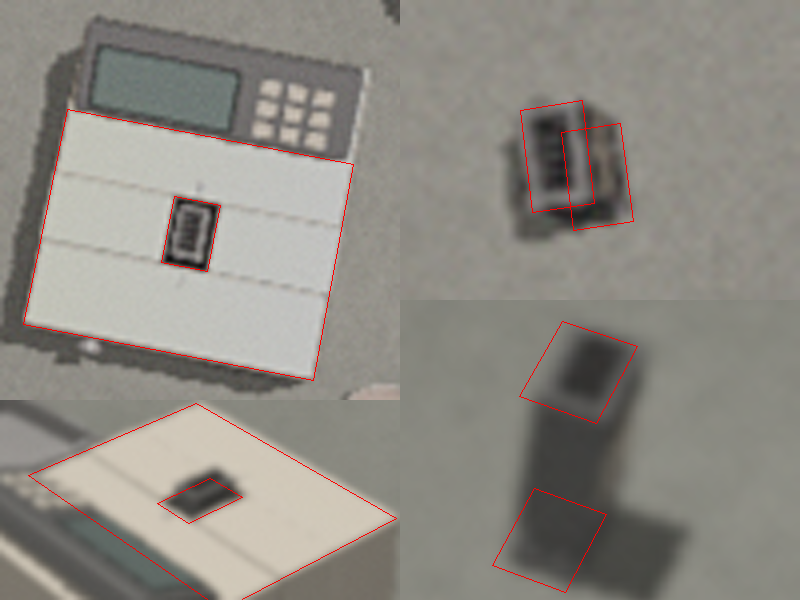

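The overlay confirms the bay at (0.527, -0.020), yaw -10°. The new cartridge is near (0.545, 0.309), yaw +9.5°; the scene view shows it about 1 px further right than I drew it. Next I move above the bay.

Call:
{"op": "step_arm", "data": {"commands": [0,0.557,-0.9,-0.06,0,0,0.0444,0,0.557,-0.9,-0.06,0,0,0.0444,0,0.557,-0.9,-0.06,0,0,0.0444,0,0.557,-0.9,-0.06,0,0,0.0444,0,0.557,-0.9,-0.06,0,0,0.0444,0,0.557,-0.9,-0.06,0,0,0.0444,0,0.557,-0.9,-0.06,0,0,0.0444,0,0.557,-0.9,-0.06,0,0,0.0444,0,0.557,-0.9,-0.06,0,0,0.0444,0,0.557,-0.9,-0.06,0,0,0.0444], "squeeze": 30}}

```text
clock: 1.35
position: [0.5219, 0.0621, 0.1958]
ee_rot: [0.087, 0.996, 0.0, 0.0]
ft_force: [0.9, 0.3, -1.3]
grip_width: 0.003
grasp_force: 0.0
```

Call:
{"op": "step_arm", "data": {"commands": [0,0,-0.06,-0.03,0,0,0,0,0,-0.125,-0.06,0,0,0,0,0,-0.125,-0.112,0,0,0,0,0,-0.125,-0.112,0,0,0,0,0,-0.125,-0.112,0,0,0,0,0,-0.125,-0.112,0,0,0,0,0,-0.125,-0.112,0,0,0,0,0,-0.125,-0.112,0,0,0,0,0,-0.125,-0.112,0,0,0,0,0,-0.125,-0.112,0,0,0]}}

```text
clock: 2.6
position: [0.5213, -0.0111, 0.1288]
ee_rot: [0.087, 0.996, 0.0, -0.0]
ft_force: [-0.2, 0.3, 0.4]
grip_width: 0.001
grasp_force: 0.0
```

Call:
{"op": "step_arm", "data": {"commands": [0,0.0095,-0.0155,0,0,0,0,0,0.0095,-0.0155,-0.002,0,0,0,0,0.0095,-0.0155,-0.004,0,0,0,0,0.0095,-0.0155,-0.007,0,0,0,0,0.0095,-0.0155,-0.01,0,0,0,0,0.0095,-0.0155,-0.013,0,0,0,0,0.0095,-0.0155,-0.016,0,0,0,0,0.0095,-0.0155,-0.018,0,0,0,0,0.0095,-0.0155,-0.02,0,0,0,0,0.0095,-0.0155,-0.02,0,0,0]}}

```text
clock: 3.85
position: [0.5272, -0.0205, 0.1172]
ee_rot: [0.087, 0.996, 0.0, 0.0]
ft_force: [-0.9, -1.2, 3.9]
grip_width: 0.002
grasp_force: 2.6
```

Call:
{"op": "step_arm", "data": {"commands": [0,0,0,-0.0003,0,0,0,0,0,0,-0.0006,0,0,0,0,0,0,-0.0009,0,0,0,0,0,0,-0.0012,0,0,0,0,0,0,-0.0015,0,0,0,0,0,0,-0.0018,0,0,0,0,0,0,-0.0021,0,0,0,0,0,0,-0.0025,0,0,0,0,0,0,-0.0025,0,0,0,0,0,0,-0.0025,0,0,0]}}

```text
clock: 5.1
position: [0.5273, -0.0205, 0.1158]
ee_rot: [0.087, 0.996, 0.0, 0.0]
ft_force: [-1.6, -1.2, 5.7]
grip_width: 0.0
grasp_force: 2.8
```

Call:
{"op": "step_arm", "data": {"commands": [0,0,0,-0.0003,0,0,0,0,0,0,-0.0006,0,0,0,0,0,0,-0.0009,0,0,0,0,0,0,-0.0012,0,0,0,0,0,0,-0.0015,0,0,0,0,0,0,-0.0018,0,0,0,0,0,0,-0.0021,0,0,0,0,0,0,-0.0025,0,0,0,0,0,0,-0.0025,0,0,0,0,0,0,-0.0025,0,0,0]}}

```text
clock: 6.35
position: [0.5273, -0.0205, 0.1143]
ee_rot: [0.087, 0.996, 0.0, 0.0]
ft_force: [-1.1, -0.3, 5.8]
grip_width: -0.001
grasp_force: 2.9
```

Call:
{"op": "step_arm", "data": {"commands": [0,0,0,-0.0003,0,0,0,0,0,0,-0.0006,0,0,0,0,0,0,-0.0009,0,0,0,0,0,0,-0.0012,0,0,0,0,0,0,-0.0015,0,0,0,0,0,0,-0.0018,0,0,0,0,0,0,-0.0021,0,0,0,0,0,0,-0.0025,0,0,0,0,0,0,-0.0025,0,0,0,0,0,0,-0.0025,0,0,0]}}

```text
clock: 7.6
position: [0.5273, -0.0205, 0.1129]
ee_rot: [0.087, 0.996, 0.0, 0.0]
ft_force: [-1.4, 1.1, 6.4]
grip_width: 0.002
grasp_force: 3.4
```

Call:
{"op": "step_arm", "data": {"commands": [0,0,0,-0.0003,0,0,0,0,0,0,-0.0006,0,0,0,0,0,0,-0.0009,0,0,0,0,0,0,-0.0012,0,0,0,0,0,0,-0.0015,0,0,0,0,0,0,-0.0018,0,0,0,0,0,0,-0.0021,0,0,0,0,0,0,-0.0025,0,0,0,0,0,0,-0.0025,0,0,0,0,0,0,-0.0025,0,0,0]}}

```text
clock: 8.85
position: [0.5274, -0.0205, 0.1115]
ee_rot: [0.087, 0.996, 0.0, 0.0]
ft_force: [-3.2, -0.0, 7.4]
grip_width: 0.003
grasp_force: 3.6
```

Call:
{"op": "step_arm", "data": {"commands": [0,0,0,-0.0002,0,0,0,0,0,0,-0.0004,0,0,0,0,0,0,-0.0006,0,0,0,0,0,0,-0.0008,0,0,0,0,0,0,-0.001,0,0,0,0,0,0,-0.0012,0,0,0,0,0,0,-0.0014,0,0,0,0,0,0,-0.0017,0,0,0,0,0,0,-0.0017,0,0,0,0,0,0,-0.0017,0,0,0]}}

```text
clock: 10.1
position: [0.5274, -0.0205, 0.1105]
ee_rot: [0.087, 0.996, 0.0, 0.0]
ft_force: [-1.2, -1.0, 8.1]
grip_width: -0.006
grasp_force: 3.9
```

Call:
{"op": "step_arm", "data": {"commands": [0,0,0,-0.0002,0,0,0,0,0,0,-0.0004,0,0,0,0,0,0,-0.0006,0,0,0,0,0,0,-0.0008,0,0,0,0,0,0,-0.001,0,0,0,0,0,0,-0.0012,0,0,0,0,0,0,-0.0014,0,0,0,0,0,0,-0.0017,0,0,0,0,0,0,-0.0017,0,0,0,0,0,0,-0.0017,0,0,0]}}

```text
clock: 11.35
position: [0.5277, -0.0206, 0.1101]
ee_rot: [0.087, 0.996, 0.0, 0.001]
ft_force: [-4.6, -1.0, 13.2]
grip_width: 0.001
grasp_force: 6.6
```

Force jumped to 13 N with hardly any motion, so that is the stop. Going up to see whether the cartridge follows.

Call:
{"op": "step_arm", "data": {"commands": [0,0,0,0.005,0,0,0,0,0,0,0.015,0,0,0,0,0,0,0.03,0,0,0,0,0,0,0.05,0,0,0,0,0,0,0.08,0,0,0,60,0,0,0.11,0,0,0,60,0,0,0.11,0,0,0,60,0,0,0.11,0,0,0,60,0,0,0.11,0,0,0,60,0,0,0.11,0,0,0]}}

```text
clock: 12.6
position: [0.5267, -0.0204, 0.1743]
ee_rot: [0.087, 0.996, -0.0, -0.0]
ft_force: [-0.3, 0.1, -0.5]
grip_width: 0.705
grasp_force: 0.0
```

Run:
```python
from h import *
s=grab("scene");cv2.imwrite("pics/s1.png",crop(s,270,120,120,110,5))
print(get_obs()["position"],get_obs()["grip_width"])
```

```text
[ 0.5268 -0.0204  0.1744] 0.7018196495349122
```

View pics/s1.png

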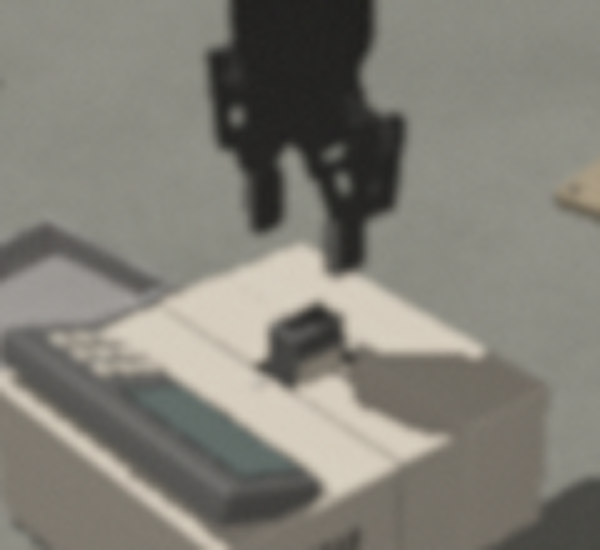

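The cartridge has popped up and stands about 29 mm proud, at (305,340) in the crop. Next: descend and grip.

Call:
{"op": "step_arm", "data": {"commands": [60,0,0,-0.04,0,0,0,60,0,0,-0.08,0,0,0,60,0,0,-0.1107,0,0,0,60,0,0,-0.1107,0,0,0,60,0,0,-0.1107,0,0,0,18,0,0,-0.1107,0,0,0,18,0,0,-0.1107,0,0,0,18,0,0,-0.1107,0,0,0,18,0,0,-0.1107,0,0,0,18,0,0,-0.1107,0,0,0], "squeeze": 35}}

```text
clock: 13.9
position: [0.5273, -0.0203, 0.1086]
ee_rot: [0.087, 0.996, 0.0, 0.0]
ft_force: [1.0, 0.6, 2.2]
grip_width: 0.268
grasp_force: 38.9
```

Call:
{"op": "step_arm", "data": {"commands": [18,0,0,0.01,0,0,0,18,0,0,0.025,0,0,0,18,0,0,0.05,0,0,0,18,0,0,0.075,0,0,0,18,0,0,0.1,0,0,0,18,0,0,0.12,0,0,0,18,0,0,0.1333,0,0,0,18,0,0,0.1333,0,0,0,18,-0.005,-0.04,0.1333,0,0,0,18,-0.012,-0.1,0.1333,0,0,0]}}

```text
clock: 15.15
position: [0.5195, -0.08, 0.1876]
ee_rot: [0.086, 0.996, 0.0, -0.001]
ft_force: [-0.7, -0.6, -1.0]
grip_width: 0.271
grasp_force: 38.5
```

Run:
```python
from h import *
s=grab("scene");cv2.imwrite("pics/s2.png",crop(s,230,100,150,130,4))
o=get_obs();print(o["position"],o["grip_width"],o["ft_force"],o["grasp_force"])
```

```text
[ 0.5184 -0.0865  0.1879] 0.28095520709041083 [-1.6593 -6.2805 -0.1241] 38.52470934391022
```

View pics/s2.png

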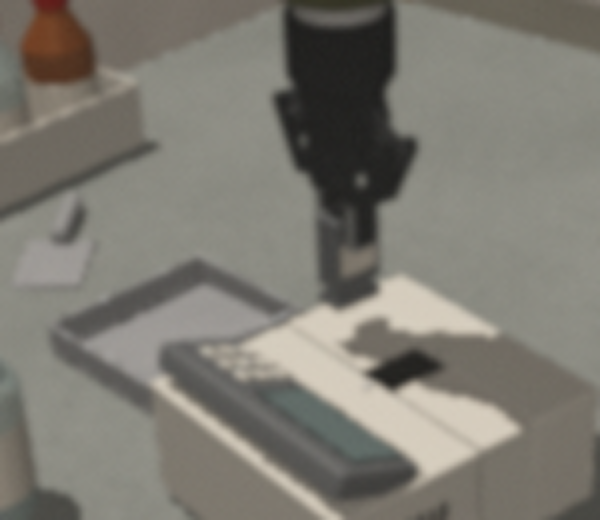

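The cartridge is held (foot at crop (352,290)) and the bay is empty at (405,370). Next: carry it to the tray.

Call:
{"op": "step_arm", "data": {"commands": [18,-0.005,-0.06,0,0,0,0,18,-0.015,-0.13,0,0,0,0,18,-0.025,-0.2,0,0,0,0,18,-0.033,-0.27,0,0,0,0,18,-0.038,-0.33,0,0,0,0,18,-0.041,-0.362,0,0,0,0,18,-0.041,-0.362,-0.04,0,0,0,18,-0.041,-0.362,-0.09,0,0,0,18,-0.041,-0.362,-0.14,0,0,0,18,-0.041,-0.362,-0.18,0,0,0]}}

```text
clock: 16.45
position: [0.4946, -0.2971, 0.0784]
ee_rot: [0.087, 0.996, 0.0, -0.001]
ft_force: [0.5, -0.2, -1.5]
grip_width: 0.272
grasp_force: 38.6
```

Call:
{"op": "step_arm", "data": {"commands": [18,0,0,-0.015,0,0,0,18,0,0,-0.03,0,0,0,18,0,0,-0.038,0,0,0,18,0,0,-0.04,0,0,0,18,0,0,-0.042,0,0,0,18,0,0,-0.043,0,0,0,18,0,0,-0.044,0,0,0,18,0,0,-0.0455,0,0,0,18,0,0,-0.0455,0,0,0,18,0,0,-0.0455,0,0,0]}}

```text
clock: 17.7
position: [0.4952, -0.2976, 0.053]
ee_rot: [0.087, 0.996, 0.0, -0.0]
ft_force: [0.5, 0.9, -0.4]
grip_width: 0.272
grasp_force: 38.5
```

Call:
{"op": "step_arm", "data": {"commands": [18,0,0,-0.0005,0,0,0,18,0,0,-0.001,0,0,0,18,0,0,-0.0015,0,0,0,18,0,0,-0.002,0,0,0,18,0,0,-0.0025,0,0,0,18,0,0,-0.003,0,0,0,18,0,0,-0.0035,0,0,0,18,0,0,-0.004,0,0,0,18,0,0,-0.0042,0,0,0,18,0,0,-0.0042,0,0,0]}}

```text
clock: 18.95
position: [0.4953, -0.2976, 0.051]
ee_rot: [0.087, 0.996, 0.0, 0.0]
ft_force: [-2.6, 2.5, 7.5]
grip_width: 0.272
grasp_force: 39.5
```

Call:
{"op": "step_arm", "data": {"commands": [18,0,0,0.0004,0,0,0,40,0,0,0.0004,0,0,0,60,0,0,0.0004,0,0,0,60,0,0,0.0004,0,0,0,60,0,0,0.02,0,0,0,60,0,0,0.06,0,0,0,60,0,0,0.12,0,0,0,60,0,0,0.18,0,0,0,60,0,0,0.24,0,0,0,60,0,0,0.24,0,0,0]}}

```text
clock: 20.2
position: [0.4964, -0.2987, 0.1981]
ee_rot: [0.087, 0.996, -0.001, 0.003]
ft_force: [0.1, 0.7, -0.3]
grip_width: 0.7
grasp_force: 0.0
```

Run:
```python
from h import *
s=grab("scene");cv2.imwrite("pics/s3.png",crop(s,200,110,180,130,4))
o=get_obs();print(o["position"],o["grip_width"])
```

```text
[ 0.4957 -0.298   0.1961] 0.7063758351355183
```

View pics/s3.png

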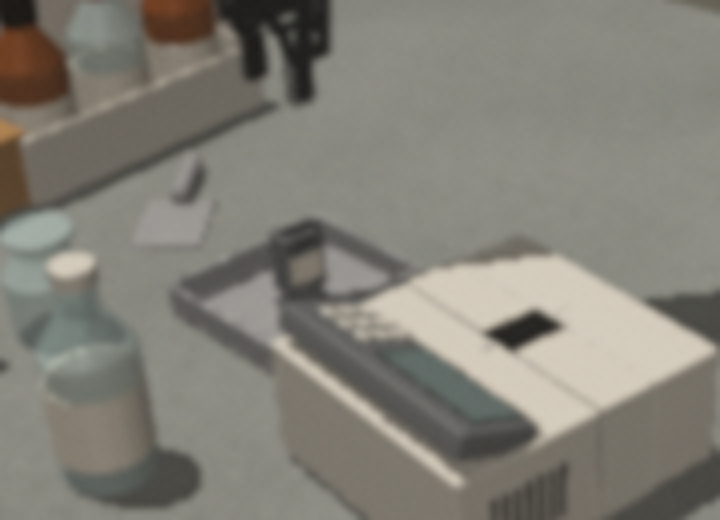

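The old cartridge stands upright in the tray, around (300,260) in the crop. Next: the new cartridge.

Call:
{"op": "step_arm", "data": {"commands": [60,0.0825,1,0,0,0,0.1083,60,0.0825,1,0,0,0,0.1083,60,0.0825,1,0,0,0,0.1083,60,0.0825,1,0,0,0,0.1083,60,0.0825,1,0,0,0,0.1083,60,0.0825,1,0,0,0,0.1083,60,0.0825,1,0,0,0,0.1083,60,0.0825,1,0,0,0,0.1083,60,0.0825,1,0,0,0,0.1083,60,0.0825,1,0,0,0,0.1083]}}

```text
clock: 21.5
position: [0.5434, 0.3057, 0.1931]
ee_rot: [-0.084, 0.996, -0.0, -0.001]
ft_force: [0.4, -0.8, 0.7]
grip_width: 0.7
grasp_force: 0.0
```

Run:
```python
from h import *
o=get_obs();print(o["position"],o["ee_rot"],o["joint_velocities"])
# refine new position from scene picture: dark blob foot/top corners
s=cv2.imread("pics/scene0.png");g=cv2.cvtColor(s,cv2.COLOR_BGR2GRAY)
print(g[246:262,416:440:1])
```

```text
[0.5434 0.3057 0.1931] [-0.0843  0.9964 -0.0001 -0.001 ] [-0.2382  0.3577 -0.0913 -0.4641 -0.0391  0.1136 -0.3803]
[[133 132 132 132 132 132 133 131 130 128 127 127 131 132 134 134 136 134
  137 137 138 136 136 134]
 [134 133 133 132 131 132 133 133 131 126 118 115 117 119 123 128 132 133
  136 136 138 137 137 135]
 [136 134 131 132 131 131 133 133 130 121 108  96  90  91  99 110 118 123
  128 131 134 136 135 133]
 [135 134 134 133 132 130 132 132 127 115  99  79  66  62  70  82  93 103
  114 122 127 132 134 135]
 [134 134 134 135 134 133 132 129 122 109  87  67  53  50  53  60  72  90
  105 112 123 130 133 134]
 [132 134 135 134 133 132 131 126 114  96  75  59  52  50  51  57  71  87
   97 107 121 131 134 135]
 [132 134 135 134 133 133 130 121 107  86  66  54  51  51  50  61  78  89
   93 106 124 133 135 136]
 [130 133 135 135 132 132 127 115  97  75  57  51  49  50  55  70  84  87
   86 108 129 137 138 138]
 [131 133 135 134 133 129 122 108  89  66  51  50  49  51  62  79  87  81
   83 109 132 140 140 140]
 [133 134 134 133 132 124 112 103  88  71  59  56  52  54  69  87  86  76
   87 116 133 139 140 141]
 [134 134 136 135 129 115  99  91  88  84  78  74  67  67  80  89  82  78
   99 124 136 139 139 140]
 [135 135 137 135 128 107  85  77  79  80  84  85  82  84  90  87  76  83
  111 131 138 140 138 139]
 [136 136 136 135 125 101  79  68  67  70  75  80  82  86  89  80  73  91
  119 135 139 140 138 138]
 [136 136 136 132 122  97  74  63  62  64  65  67  70  75  75  70  73  98
  122 135 138 138 139 137]
 [136 137 136 131 119  94  71  65  62  63  64  63  64  64  65  65  81 106
  126 134 138 138 138 138]
 [136 135 135 129 115  89  70  64  63  63  63  62  63  62  62  69  89 113
  128 135 138 138 139 139]]
```

Call:
{"op": "step_arm", "data": {"commands": [60,0,0.008,0,0,0,0,60,0,0.008,0,0,0,0,60,0,0.008,-0.05,0,0,0,60,0,0.008,-0.1,0,0,0,60,0,0.008,-0.15,0,0,0,60,0,0.008,-0.15,0,0,0,60,0,0.008,-0.15,0,0,0,60,0,0.008,-0.15,0,0,0,60,0,0.008,-0.15,0,0,0,60,0,0.008,-0.15,0,0,0]}}

```text
clock: 22.75
position: [0.5448, 0.3074, 0.105]
ee_rot: [-0.083, 0.997, 0.0, 0.0]
ft_force: [0.4, -0.0, -0.4]
grip_width: 0.702
grasp_force: 0.0
```

Run:
```python
from h import *
print(ray("scene",(428.6,253),.072))
s=grab("scene");t=grab("top")
m=np.zeros((400,800,3),np.uint8);m[:,:400]=crop(s,385,200,80,80,5);m[:,400:]=crop(t,170,160,80,80,5)
cv2.imwrite("pics/s4.png",m);o=get_obs();print(o["position"],o["ee_rot"])
```

```text
[0.5449 0.3108 0.072 ]
[0.5447 0.3073 0.1046] [-0.0829  0.9966  0.0001  0.0001]
```

View pics/s4.png

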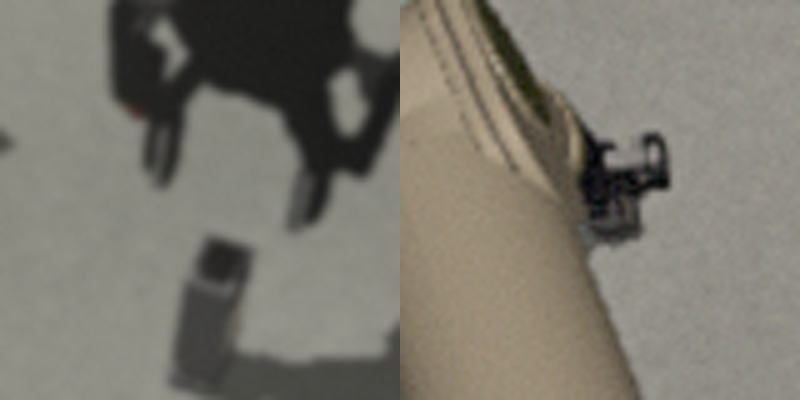

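The scene crop shows the open fingers straddling the new cartridge (top at (220,260)). Next: descend and grip.

Call:
{"op": "step_arm", "data": {"commands": [60,0,0.0025,-0.03,0,0,0,60,0,0.0025,-0.06,0,0,0,60,0,0.0025,-0.085,0,0,0,60,0,0.0025,-0.0962,0,0,0,60,0,0.0025,-0.0962,0,0,0,18,0,0.0025,-0.0962,0,0,0,18,0,0.0025,-0.0962,0,0,0,18,0,0.0025,-0.0962,0,0,0,18,0,0.0025,-0.0962,0,0,0,18,0,0.0025,-0.0962,0,0,0], "squeeze": 35}}

```text
clock: 24.1
position: [0.545, 0.3089, 0.0474]
ee_rot: [-0.083, 0.997, 0.0, 0.0]
ft_force: [-1.8, -0.8, 5.6]
grip_width: 0.276
grasp_force: 36.6
```

Call:
{"op": "step_arm", "data": {"commands": [18,0,0,0.02,0,0,0,18,0,0,0.06,0,0,0,18,0,0,0.12,0,0,0,18,0,0,0.18,0,0,0,18,0,0,0.2167,0,0,0,18,-0.003,-0.05,0.2167,0,0,-0.02,18,-0.007,-0.12,0.2167,0,0,-0.04,18,-0.011,-0.2,0.2167,0,0,-0.06,18,-0.016,-0.28,0.2167,0,0,-0.08,18,-0.02,-0.36,0.2167,0,0,-0.1083]}}

```text
clock: 25.35
position: [0.5323, 0.0911, 0.1772]
ee_rot: [0.088, 0.996, 0.0, 0.0]
ft_force: [1.3, 0.1, -1.0]
grip_width: 0.273
grasp_force: 35.8
```

Call:
{"op": "step_arm", "data": {"commands": [18,-0.003,-0.06,0,0,0,0,18,-0.006,-0.11,0,0,0,0,18,-0.008,-0.15,0,0,0,0,18,-0.01,-0.175,0,0,0,0,18,-0.01,-0.187,0,0,0,0,18,-0.01,-0.187,0,0,0,0,18,-0.01,-0.187,0,0,0,0,18,-0.01,-0.187,0,0,0,0,18,-0.01,-0.187,0,0,0,0,18,-0.01,-0.187,0,0,0,0]}}

```text
clock: 26.6
position: [0.5267, -0.0193, 0.1767]
ee_rot: [0.087, 0.996, 0.0, -0.0]
ft_force: [0.1, 0.3, -1.5]
grip_width: 0.274
grasp_force: 35.7
```

Run:
```python
from h import *
s=grab("scene");o=get_obs();p=o["position"];print(p,o["ee_rot"])
a=np.radians(-10)
def fr(c,x,y,z):return (c[0]+x*np.cos(a)-y*np.sin(a),c[1]+x*np.sin(a)+y*np.cos(a),z)
zf=p[2]-.0474;U,V,K=280,130,7;o=crop(s,U,V,80,80,K)
for c,hx,hy,z in((p,.02,.012,zf),(p,.02,.012,zf+.072),((.527,-.0204),.0255,.0175,.105)):
    q=np.array([(proj("scene",fr(c,x*hx,y*hy,z))-[U,V]+.5)*K for x,y in((-1,-1),(1,-1),(1,1),(-1,1))]).astype(np.int32);cv2.polylines(o,[q],1,(0,0,255),1)
cv2.imwrite("pics/s5.png",o)
```

```text
[ 0.5267 -0.0194  0.1768] [ 0.087   0.9962  0.     -0.    ]
```

View pics/s5.png

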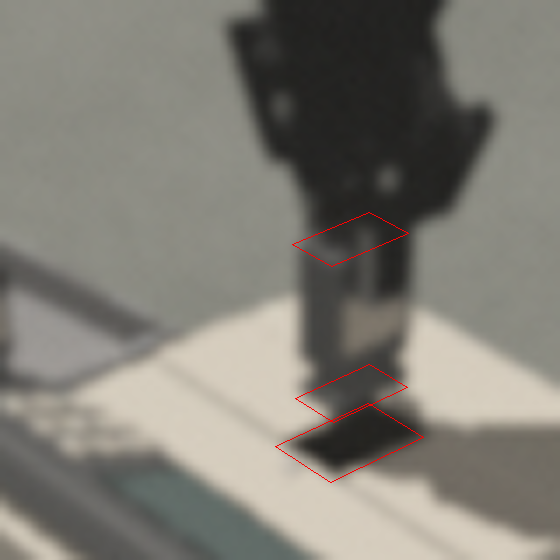

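The drawn foot and bay outlines agree with the picture to about 1 px (bay centre near (355,442)). Lowering into the mouth.

Call:
{"op": "step_arm", "data": {"commands": [18,0,-0.0015,-0.01,0,0,0,18,0,-0.0015,-0.02,0,0,0,18,0,-0.0015,-0.03,0,0,0,18,0,-0.0015,-0.035,0,0,0,18,0,-0.0015,-0.04,0,0,0,18,0,-0.0015,-0.043,0,0,0,18,0,-0.0015,-0.046,0,0,0,18,0,-0.0015,-0.049,0,0,0,18,0,-0.0015,-0.05,0,0,0,18,0,-0.0015,-0.05,0,0,0]}}

```text
clock: 27.9
position: [0.5271, -0.0204, 0.1485]
ee_rot: [0.087, 0.996, 0.001, 0.001]
ft_force: [-7.3, -0.9, 15.5]
grip_width: 0.272
grasp_force: 38.1
```

The reaction of -7 N in x means the far edge is riding the lead-in, so I'll shift toward the robot.

Call:
{"op": "step_arm", "data": {"commands": [18,0,0,0.003,0,0,0,18,-0.0015,0.0003,0.004,0,0,0,18,-0.003,0.0006,0.004,0,0,0,18,-0.0035,0.0006,0.003,0,0,0,18,-0.0035,0.0006,0.001,0,0,0,18,-0.0035,0.0006,-0.001,0,0,0,18,-0.0035,0.0006,-0.003,0,0,0,18,-0.0035,0.0006,-0.005,0,0,0,18,-0.0035,0.0006,-0.007,0,0,0,18,-0.0035,0.0006,-0.007,0,0,0]}}

```text
clock: 29.15
position: [0.5245, -0.02, 0.1425]
ee_rot: [0.087, 0.996, 0.0, -0.0]
ft_force: [-1.2, 0.5, -0.2]
grip_width: 0.275
grasp_force: 35.8
```

Call:
{"op": "step_arm", "data": {"commands": [18,0,0,-0.008,0,0,0,18,0,0,-0.016,0,0,0,18,0,0,-0.024,0,0,0,18,0,0,-0.032,0,0,0,18,0,0,-0.04,0,0,0,18,0,0,-0.047,0,0,0,18,0,0,-0.051,0,0,0,18,0,0,-0.054,0,0,0,18,0,0,-0.054,0,0,0,18,0,0,-0.054,0,0,0]}}

```text
clock: 30.4
position: [0.5247, -0.02, 0.1103]
ee_rot: [0.087, 0.996, 0.0, 0.0]
ft_force: [0.0, 0.3, -1.5]
grip_width: 0.274
grasp_force: 35.8
```

Call:
{"op": "step_arm", "data": {"commands": [18,0,0,-0.001,0,0,0,18,0,0,-0.002,0,0,0,18,0,0,-0.0027,0,0,0,18,0,0,-0.0027,0,0,0,40,0,0,-0.0027,0,0,0,55,0,0,-0.0027,0,0,0,55,0,0,-0.0027,0,0,0,55,0,0,0.03,0,0,0,55,0,0,0.07,0,0,0,0,0,0,0.08,0,0,0]}}

```text
clock: 31.65
position: [0.5253, -0.02, 0.1593]
ee_rot: [0.087, 0.996, 0.0, 0.001]
ft_force: [-0.1, 0.1, -0.2]
grip_width: 0.445
grasp_force: 0.0
```

Run:
```python
from h import *
s=grab("scene");cv2.imwrite("pics/s6.png",crop(s,270,120,120,110,5))
o=get_obs();print(o["position"],o["grip_width"])
```

```text
[ 0.5252 -0.02    0.1592] 0.35726714137783444
```

View pics/s6.png

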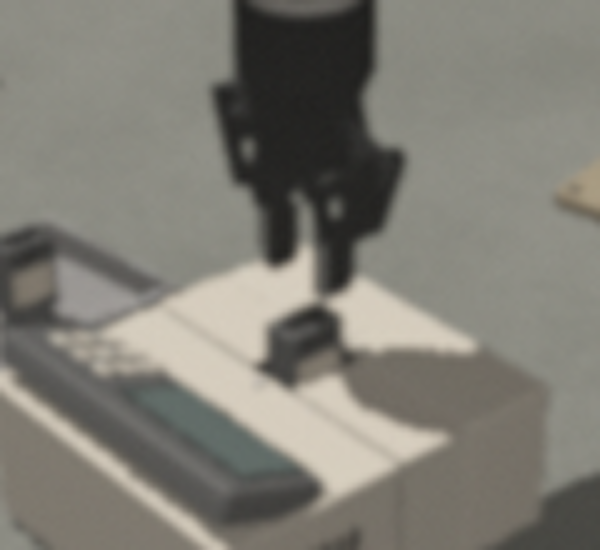

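The new cartridge stands in the bay just as the old one did. Closing the fingers and pushing to just short of the stop.

Call:
{"op": "step_arm", "data": {"commands": [0,0,0,0,0,0,0,0,0,0,0,0,0,0,0,0,0,-0.015,0,0,0,0,0,0,-0.03,0,0,0,0,0,0,-0.038,0,0,0,0,0,0,-0.046,0,0,0,0,0,0,-0.054,0,0,0,0,0,0,-0.062,0,0,0,0,0,0,-0.07,0,0,0,0,0,0,-0.07,0,0,0]}}

```text
clock: 32.95
position: [0.5246, -0.02, 0.1161]
ee_rot: [0.087, 0.996, 0.0, -0.0]
ft_force: [-2.8, -0.1, 5.7]
grip_width: 0.003
grasp_force: 2.7
```

Call:
{"op": "step_arm", "data": {"commands": [0,0,0,-0.001,0,0,0,0,0,0,-0.002,0,0,0,0,0,0,-0.003,0,0,0,0,0,0,-0.004,0,0,0,0,0,0,-0.005,0,0,0,0,0,0,-0.006,0,0,0,0,0,0,-0.007,0,0,0,0,0,0,-0.008,0,0,0,0,0,0,-0.008,0,0,0,0,0,0,-0.008,0,0,0]}}

```text
clock: 34.2
position: [0.5248, -0.0201, 0.1118]
ee_rot: [0.087, 0.996, 0.0, 0.0]
ft_force: [-2.3, -0.4, 7.8]
grip_width: 0.001
grasp_force: 3.3
```

Down 1.2 mm, then 0.9 mm steps.

Call:
{"op": "step_arm", "data": {"commands": [0,0,0,-0.0003,0,0,0,0,0,0,-0.0006,0,0,0,0,0,0,-0.0009,0,0,0,0,0,0,-0.0012,0,0,0,0,0,0,-0.0015,0,0,0,0,0,0,-0.0018,0,0,0,0,0,0,-0.002,0,0,0,0,0,0,-0.002,0,0,0,0,0,0,-0.002,0,0,0,0,0,0,-0.002,0,0,0]}}

```text
clock: 35.45
position: [0.525, -0.0201, 0.111]
ee_rot: [0.087, 0.996, 0.0, 0.001]
ft_force: [-3.7, -0.6, 11.2]
grip_width: 0.003
grasp_force: 5.4
```

Call:
{"op": "step_arm", "data": {"commands": [0,0,0,-0.0002,0,0,0,0,0,0,-0.0004,0,0,0,0,0,0,-0.0006,0,0,0,0,0,0,-0.0008,0,0,0,0,0,0,-0.0008,0,0,0,0,0,0,-0.0008,0,0,0,0,0,0,-0.0008,0,0,0,0,0,0,-0.0008,0,0,0,0,0,0,-0.0008,0,0,0,0,0,0,-0.0008,0,0,0]}}

```text
clock: 36.7
position: [0.5252, -0.0202, 0.1108]
ee_rot: [0.087, 0.996, 0.0, 0.001]
ft_force: [-3.7, 0.6, 14.3]
grip_width: 0.001
grasp_force: 6.7
```

14 N and no further motion: it is at the stop. Letting go and rising clear.

Call:
{"op": "step_arm", "data": {"commands": [0,0,0,0.005,0,0,0,0,0,0,0.01,0,0,0,0,0,0,0.02,0,0,0,0,0,0,0.04,0,0,0,0,0,0,0.08,0,0,0,0,0,0,0.12,0,0,0,0,0,0,0.15,0,0,0,0,0,0,0.15,0,0,0,0,0,0,0.15,0,0,0,0,0,0,0.15,0,0,0]}}

```text
clock: 37.95
position: [0.5241, -0.02, 0.1988]
ee_rot: [0.087, 0.996, -0.0, -0.001]
ft_force: [-1.0, 0.3, -0.4]
grip_width: 0.003
grasp_force: 0.0
```

Run:
```python
from h import *
s=grab("scene");cv2.imwrite("pics/s7.png",crop(s,220,120,170,110,4))
o=get_obs();print(o["position"],o["ft_force"])
```

```text
[ 0.5242 -0.0201  0.1989] [-0.6622 -0.9843 -0.5868]
```

View pics/s7.png

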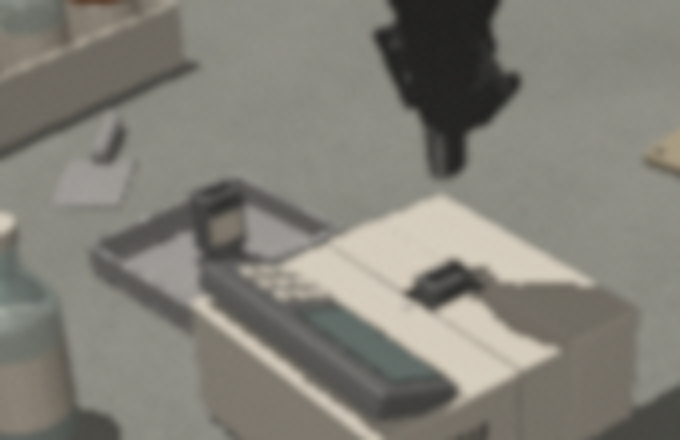

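The new cartridge is caught low in the bay at (445,285), and the old one stands in the tray at (220,220).

```bash
python3 -c "
from workcell import *
print(hand_in())"
```

```text
the job is handed in; nothing more can be done
None
```

The job is handed in: the old cartridge stands upright in the steel tray and the new one is caught in the bay, with the highest push reading about 14 N, at about 38 s on the clock.

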